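# Load an angle bracket into a three-point checking fixture

## Robot

A 7-joint arm with a two-finger parallel gripper is mounted at the origin on the work surface. World frame = base frame: x ahead of the robot, y to its left, z up, the work surface at z = 0. Lengths are in m, angles in rad, forces in N, time in s.
With the tool pointing down it reaches from about 0.425 to 0.95 m from the base axis. Payload 4.7 kg.
Tool frame: the origin (TCP) lies at the very end of the fingers, on their centre line; the grasp point (between the pads) lies 19 mm behind it; z points along the fingers, y is the direction in which the jaws open and shut (so a half turn about z gives the same grasp; the last joint's range is limited). The gripper opens to 85 mm and grips with 20 to 120 N. Pads are 22 mm wide; open, the fingers measure 114 mm over their backs; the gripper's body (76 mm by 85 mm) begins 54 mm behind the grasp point. The pads swing forward as they close: fully open they stand 13 mm farther back than shut.
Start: joints at [1.262, 0.469, -0.049, 1.532, 0.024, 1.141, -0.082], TCP at [0.186, -0.649, 0.231] pointing down, gripper open.
Joint ranges: [-2.59, 2.59], [-0.33, 1.99], [-1.39, 1.29], [0.1, 2.45], [-1.04, 4.18], [0.21, 1.99], [-2.66, 2.66]. Speed limits (rad/s): [2.57, 2.57, 3.14, 3.14, 3.14, 3.14, 3.14].

## Interface

Orientations are given as a 3x3 rotation matrix whose columns are the frame's x, y, z axes.
In Python, from bench import ctrl, ik, get_obs, cams gives the robot as it stands. Calls block until the motion is done:
- ctrl.reach(position, orientation): joint-space move of the TCP to a pose.
- ctrl.movel(position, rot=None, feed=0.15, f_stop=None): straight line of the TCP; rot=None keeps the orientation; feed is the mean speed in m/s. With f_stop (N) it stops when the force on the tool has changed by that much, and returns True; else False.
- ctrl.set_joints(angles): joint-space move.
- ctrl.gripper_to(opening): finger opening in m; the grip force is fixed at half the most; returns when the fingers have stopped.
- ctrl.hold(seconds).
- ik(position, orientation): joint angles nearest the present ones, or None.
- get_obs(): the state.
- cams.snapshot(name): name is "scene" or "top" or "wrist"; returns a dict with "img" (480x640x3 uint8, red, green, blue), "K" (3x3 intrinsics, pixels), "origin" and "attitude" of the camera in the world; the wrist camera has in their place "hand_eye" (4x4, takes a point from camera to tool coordinates, whose origin is the TCP and whose axes are the flange's). Camera axes: x right, y down, z forward; pixel columns grow to the right and rows downward; lengths in m; the calibration is good to about 2 mm. A picture is of the moment at which its call begins: read the wrist's pose just before it. There is no depth.
A pose or a line that the arm cannot do raises ctrl.PlanningError and nothing moves.
- ctrl.close_job(): hands the job in, once; it reports no verdict.
The state is a dict: "clock": time; "joints": joint angles; "dq": joint speeds; "effort": joint torques, N m; "tool_pos": TCP position; "orientation": TCP orientation; "wrist_force": force on the tool from outside, world axes, zero at the start; "moment": the same for the moment, N m; "finger_gap": finger opening in m.
Only numpy, scipy, OpenCV 4.12 (cv2) and the standard library are available. Lean on these libraries where they do the work, as an engineer would, in place of code of your own. Each camera call takes 0.05 s, during which the arm holds its last target. There are 200 camera calls.

## Task

Load the cast angle bracket into the checking fixture: push the spring gate back with the end of its foot, set the foot flat on the two rest strips with the gusseted side facing the dowels, and let the gate hold it in. Then press it home with a light hand, so that the toe edge of the foot (on the gusset side) bears on both dowels and its other end on the end stop all at once, and let go. Leave the other tools standing where they are.

Things in the scene. Friction and masses are not known exactly. Their poses are not given: they have to be found in the camera images.
- bracket_center (a point): Centre of the loose cast aluminium angle bracket (~320 g), 27.5 mm above its underside, mid foot. Foot 60 (x) x 90 (y) x 14 mm. An upright, x -16 to -4 (12 thick), 70 long in y, top 55 above the underside, is the grip; 2 gussets on its +x side at y +-31 leave 54 clear. The bare heel of the foot, 14 mm, sticks out on its -x side; +x points to the foot's toe edge, z up.
- upright_top (a point): Middle of the top edge of the bracket's upright: x = -10 mm, y = 0, 27.5 mm above the bracket's centre.
- fixture: Fixed steel checking fixture. Origin at surface plate level below the middle of the seated bracket; x from the open loading side to the dowels, y from gate to end stop. Base 16 thick, x -75..55, y -115..75 mm. Two rest strips along x (x -50..30, y +-30, 12 wide), tops 20 mm up. Bracket seated: axes parallel, its centre at 0, 0, 47.5 mm.
- dowel_left: Fixed steel dowel, 10 mm diameter, standing 10 mm above the rest strips; axis at fixture x = +35, y = +32 mm. This point is on its axis at surface plate level.
- dowel_right: The same dowel at fixture x = +35, y = -32 mm. This point is on its axis at surface plate level.
- stop: Fixed end stop: steel block with a 9 mm button facing -y, 10 mm high above the rest strips at most. This point is at surface plate level below the button's face, which is at fixture x = 0, y = +45 mm.
- gate_nose (a point): Foremost point, 15 mm above the rest strips, of the spring gate's nose: an upright steel pin, 16 mm diameter, flat top 30 mm above the rest strips, on a sliding carriage. Closed, it is at fixture x 0, y -39 mm, 6 mm inside the room the bracket needs (foot end at y -45): push it back in -y before the foot will go down.
- gate (a joint): Travel of the spring gate in m: 0 closed, growing to 0.012 as the nose is pushed back towards fixture -y; 0.006 with the bracket seated. The spring pushes with 2.6 N closed, 3.5 N at 0.006 and 4.4 N at 0.012. With it pressing on the bracket, sliding that along fixture x takes 4 to 8 N, and more if it is pressed down at the same time.
- block123_c (a point): Bystander: polished 1-2-3 block 50 x 75 x 25 mm, lying flat behind the fixture; point half-way up.
- scriber_holder_c (a point): Bystander: brass plumb-shaped scriber holder, 32 mm diameter, 94 mm tall, standing point up; point half-way up.
- surface_gauge_c (a point): Bystander: black surface gauge, base 75 x 60 x 28 mm, spindle to 235 mm high; point at mid height of the base.
- pin_small_c (a point): Bystander: steel pin gauge 10 mm diameter, 50 mm tall, on end; point half-way up.
- pin_medium_c (a point): Bystander: steel pin gauge 13 mm diameter, 50 mm tall, on end; point half-way up.
- pin_large_c (a point): Bystander: steel pin gauge 17 mm diameter, 50 mm tall, on end; point half-way up.
- vblock_c (a point): Bystander: dark steel V-block 60 x 44 x 44 mm; point half-way up.
Mind the look-alikes: they are no part of the job. Of the things shaped like the part that bears bracket_center, the aluminium one is meant. What is shaped like the fixture but green is not meant.

How it is judged:
By the outcome, as a careful person would: the job done as asked, in the order asked, and still so for the second after the job is handed in, with the robot touching nothing.
It also fails if it takes over 69 s, if anything falls off the work surface, if the arm or the gripper's body presses on something with over 40 N, if the wrist force passes 120 N, or if a joint passes its speed limit or range.

## Working session

There is one attempt and no reset: what is moved stays moved. The work goes in short steps, each a Python script; the robot and the scene stay as the last script left them, time stands still between calls to the robot, and variables do not carry over. Pictures are saved under pics/ and viewed, about 8 in all and at most 12, crops included, and the job is handed in when it is done.

```bash
mkdir -p pics; ls; python3 - <<'E'
from bench import ctrl, ik, get_obs, cams
import cv2, numpy as np
for n in ("scene","top"):
    s=cams.snapshot(n); cv2.imwrite(f"pics/{n}0.png",s["img"][:,:,::-1]); print(n,s["K"],s["origin"],s["attitude"])
s=cams.snapshot("wrist"); print(s["K"],s["hand_eye"])
o=get_obs(); print(o)
E
```

```text
pics
scene [[569.05612765   0.         314.30057125]
 [  0.         569.05612765 242.07979808]
 [  0.           0.           1.        ]] [ 1.20322659 -0.54943634  0.85282401] [[ 0.62300567  0.52274114 -0.5818983 ]
 [ 0.78214027 -0.40586113  0.47279313]
 [ 0.01097852 -0.7496789  -0.66171068]]
top [[606.63715075   0.         327.81196229]
 [  0.         606.63715075 233.41921405]
 [  0.           0.           1.        ]] [0.37412008 0.03155633 1.27956241] [[ 0.00744419 -0.99202754  0.12580122]
 [-0.99963084 -0.01066989 -0.02498691]
 [ 0.02612999 -0.12556877 -0.99174075]]
[[366.96882811   0.         316.51904979]
 [  0.         366.96882811 235.24744409]
 [  0.           0.           1.        ]] [[-3.93402755e-04 -9.51758953e-01 -3.06846445e-01  7.90388286e-02]
 [ 9.99999554e-01 -6.38054396e-04  6.96998148e-04  9.47010886e-05]
 [-8.59158951e-04 -3.06846034e-01  9.51758779e-01 -1.42364886e-01]
 [ 0.00000000e+00  0.00000000e+00  0.00000000e+00  1.00000000e+00]]
{'clock': 0.15, 'joints': array([ 1.26210099,  0.46929313, -0.04863655,  1.53341576,  0.02408878,
        1.14097299, -0.0823199 ]), 'dq': array([ 0.00125637, -0.00129605,  0.00044476, -0.00298994,  0.00036962,
        0.00098524, -0.00089602]), 'effort': array([ 7.99345980e-04, -5.10766840e+01, -4.66572179e-02, -2.37980640e+01,
        1.07592030e-02,  5.41941859e-03, -3.91765340e-06]), 'tool_pos': array([ 0.18633143, -0.64831638,  0.23047929]), 'orientation': array([[ 9.61101464e-01,  2.76195201e-01, -4.31585646e-04],
       [ 2.76195538e-01, -9.61100384e-01,  1.44142445e-03],
       [-1.66826137e-05, -1.50455718e-03, -9.99998868e-01]]), 'wrist_force': array([ 0.59434118,  0.18435814, -0.39578574]), 'moment': array([-0.02285316, -0.03094848,  0.02941195]), 'finger_gap': 0.0852423035014616}
```

View pics/scene0.png

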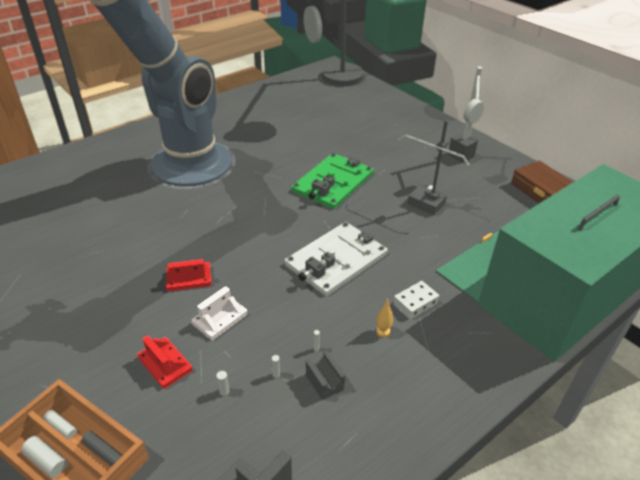

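View pics/top0.png

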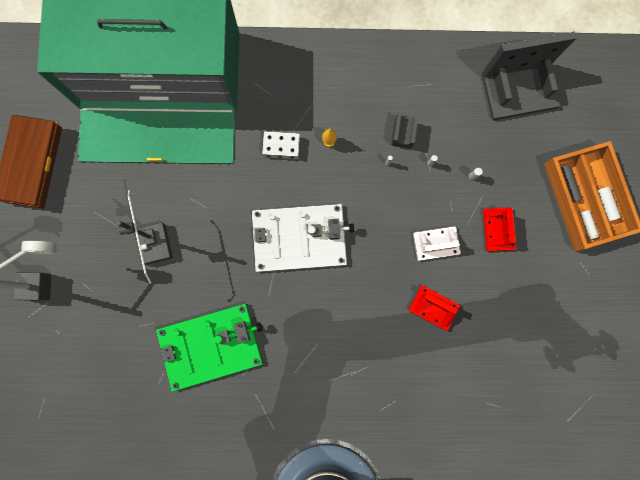

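The scene view shows the aluminium bracket at about (219,313) and the white fixture at (336,257). The other two brackets are red and the other fixture is green. In the top view the bracket is at (437,243) and the fixture spans (252–347, 205–272). Its gate nose is at (313,229) and its stop at (260,234), so fixture y ≈ world +y and fixture x ≈ world +x. Next I'll take a closer look with the wrist camera.

```bash
cat > h.py <<'E'
from bench import ctrl, ik, get_obs, cams
import cv2, numpy as np
def cam(n):
    o=get_obs(); s=cams.snapshot(n); K=s["K"]
    if n=="wrist":
        T=np.eye(4);T[:3,:3]=o["orientation"];T[:3,3]=o["tool_pos"];T=T@s["hand_eye"];R,t=T[:3,:3],T[:3,3]
    else: R,t=s["attitude"],s["origin"]
    return s["img"],(K,R,t)
def ray(c,uv,z):
    K,R,t=c; d=R@np.linalg.solve(K,[uv[0],uv[1],1.]); return t+d*(z-t[2])/d[2]
def proj(c,p):
    K,R,t=c; q=K@(R.T@(np.asarray(p)-t)); return q[:2]/q[2]
def down(yaw): # tool x at yaw, z down
    c,s=np.cos(yaw),np.sin(yaw); return np.array([[c,s,0],[s,-c,0],[0,0,-1.]])
E
python3 - <<'E'
from h import *
im,c=cam("top")
for n,uv,z in (("fix",(300,238),.016),("br",(437,243),.014),("gate",(313,229),.05),("tall scr",(330,137),.05),("vb",(402,130),.04),("pins",(475,173),.05)): print(n,ray(c,uv,z))
R=down(0.)
b=ray(c,(437,243),.014)
print(ik([b[0]-.0,b[1],.25],R))
ctrl.reach([b[0],b[1],.22],R)
im,cw=cam("wrist"); cv2.imwrite("pics/w1.png",im[:,:,::-1]); np.savez("w1.npz",im=im,K=cw[0],R=cw[1],t=cw[2])
f=ray(c,(300,238),.016)
ctrl.reach([f[0],f[1],.25],R)
im,cw=cam("wrist"); cv2.imwrite("pics/w2.png",im[:,:,::-1]); np.savez("w2.npz",im=im,K=cw[0],R=cw[1],t=cw[2])
print(get_obs()["clock"],get_obs()["joints"])
E
```

```text
fix [0.52409813 0.05795141 0.016     ]
br [ 0.51676315 -0.23086388  0.014     ]
gate [0.53886901 0.03093416 0.05      ]
tall scr [ 0.7328592  -0.00247821  0.05      ]
vb [ 0.75328219 -0.15482143  0.04      ]
pins [ 0.66026169 -0.30520601  0.05      ]
[ 0.56123773  0.28975067 -0.26764235  1.76279983  0.08487298  1.10027715
 -1.30508948]
3.3417 [ 0.15979752  0.23994471 -0.41052653  1.84052958  0.10843014  1.08343116
 -1.86551683]
```

View pics/w1.png

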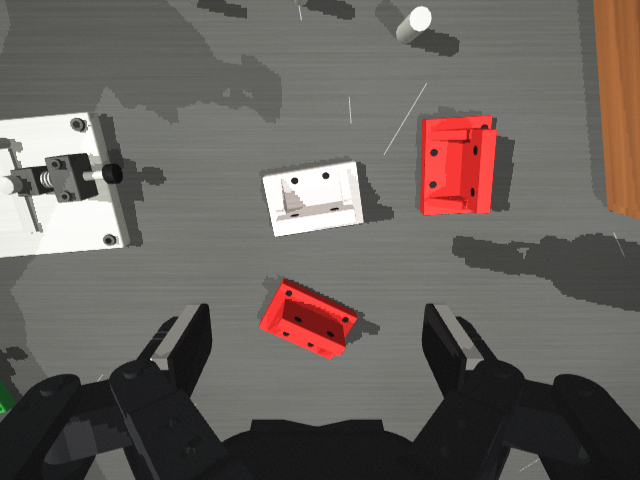

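View pics/w2.png

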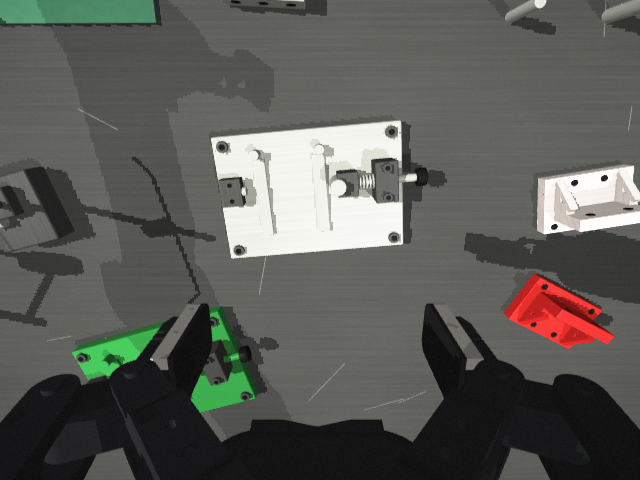

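w1 shows the aluminium bracket from above. Its toe edge runs (262,178)–(357,160) and the top edge of the upright runs (275,236)–(362,222), so the toe points to world +x, roughly parallel to fixture x. w2 shows the fixture with dowel tops at (256,153) and (318,147), the nose at (338,187), the stop at (232,190) and screws at the corners.

I'll take one more close look at each from the grasp yaw, so that calibration bias cancels.

```bash
python3 - <<'E'
from h import *
def ld(f):
    d=np.load(f); return d["im"],(d["K"],d["R"],d["t"])
im,c=ld("w2.npz")
px=dict(dl=((256,153),.03),dr=((318,147),.03),nose=((338,187),.05),s1=((222,147),.016),s2=((392,131),.016),s3=((394,238),.016),s4=((239,251),.016))
P={k:ray(c,*v) for k,v in px.items()}
for k in P: print(k,P[k].round(4))
yd=P["dl"]-P["dr"]; th=np.arctan2(yd[1],yd[0])-np.pi/2
yd=(P["s1"]-P["s2"]+P["s4"]-P["s3"]); th2=np.arctan2(yd[1],yd[0])-np.pi/2
R=lambda t:np.array([[np.cos(t),-np.sin(t)],[np.sin(t),np.cos(t)]])
ctr=(P["s1"]+P["s2"]+P["s3"]+P["s4"])[:2]/4
F1=ctr-R(th2)@[-.01,-.02]; F2=(P["dl"]+P["dr"])[:2]/2-R(th2)@[.035,0]
print("th",th,th2,"F",F1,F2)
im,c=ld("w1.npz")
a,b=ray(c,(262,178),.014),ray(c,(357,160),.014); d=a-b; tb=np.arctan2(d[1],d[0])-np.pi/2
a2,b2=ray(c,(275,236),.055),ray(c,(362,222),.055); d2=a2-b2
print("br th",tb,np.arctan2(d2[1],d2[0])-np.pi/2,"len",np.linalg.norm(d),np.linalg.norm(d2))
B1=(a+b)[:2]/2-R(tb)@[.03,0]; B2=(a2+b2)[:2]/2-R(tb)@[-.016,0]; print("B",B1,B2)
q0=get_obs()["joints"]
for s in (1,-1):
    for p,t in ((B1,tb),(F1,th2)):
        for z in (.2,.03): print(s,z,ik([p[0],p[1],z],down(t+s*np.pi/2)))
np.savez("est.npz",F=(F1+F2)/2,th=th2,B=(B1+B2)/2,tb=tb)
E
```

```text
dl [0.5705 0.1139 0.03  ]
dr [0.5759 0.0539 0.03  ]
nose [0.5407 0.0353 0.05  ]
s1 [0.5752 0.1498 0.016 ]
s2 [ 0.59   -0.0192  0.016 ]
s3 [ 0.4788 -0.028   0.016 ]
s4 [0.4645 0.1403 0.016 ]
th 0.09080149832433904 0.08624784362058469 F [0.53534839 0.08151309] [0.53832949 0.08090074]
br th 0.1831285567971559 0.16381445253440363 len 0.09120368073752785 0.07718536992549759
B [ 0.51924668 -0.23114833] [ 0.51783633 -0.23105811]
1 0.2 [ 0.75268838  0.37463938 -0.52166879  1.80441172  0.21578812  1.01915643
  0.33025218]
1 0.03 [ 0.73032285  0.60713488 -0.51286373  1.93191809  0.44126995  0.714788
  0.1376128 ]
1 0.2 [ 0.31207952  0.3605357  -0.67747573  1.85818799  0.2635826   1.01358367
 -0.38869729]
1 0.03 [ 0.22038222  0.59317845 -0.58713457  1.9918008   0.50020854  0.70191219
 -0.5929366 ]
-1 0.2 [ 0.36786279  0.32596651 -0.0292179   1.82689849  0.01119822  0.98888592
 -2.6244364 ]
-1 0.03 [ 0.38118548  0.54861734 -0.04791696  1.95305391  0.04179247  0.64085091
 -2.65167939]
-1 0.2 [ 0.63107621  0.54519218 -1.1713139   1.8435486   0.55585677  1.13230721
  2.48889907]
-1 0.03 [-0.83228673  0.66881815  0.82537972  2.05190433 -0.73812847  0.7438128
 -2.59327016]
```

```bash
python3 - <<'E'
from h import *
e=np.load("est.npz"); crops=[]
for n,p,t in (("w4",e["F"],e["th"]),("w3",e["B"],e["tb"])):
    ctrl.reach([p[0],p[1],.16],down(float(t)+np.pi/2)); ctrl.hold(.3)
    im,c=cam("wrist"); np.savez(n+".npz",im=im,K=c[0],R=c[1],t=c[2])
    ctr=proj(c,[p[0],p[1],.03]); print(n,ctr,get_obs()["tool_pos"],get_obs()["wrist_force"])
    crops.append(im[60:360,120:520])
cv2.imwrite("pics/w34.png",cv2.resize(np.hstack(crops),(800,300))[:,:,::-1])
print(get_obs()["clock"])
E
```

```text
w4 [315.75602797 223.49728839] [0.53690896 0.08126747 0.16015729] [ 0.30881624 -0.22760499  0.15513746]
w3 [315.2330561  224.67781305] [ 0.51884487 -0.23031503  0.16006411] [-0.06016432  0.08743734  0.22376896]
6.525
```

View pics/w34.png

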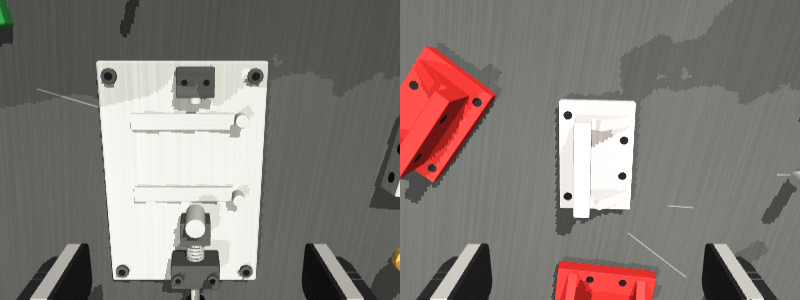

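```bash
python3 - <<'E'
from h import *
def ld(f):
    d=np.load(f); return d["im"],(d["K"],d["R"],d["t"])
im,c=ld("w4.npz"); g=cv2.cvtColor(im,cv2.COLOR_RGB2GRAY)
roi=np.zeros_like(g); 
for u,v in ((228,136),(376,136),(242,332),(366,331)):
    w=(255-g[v-10:v+11,u-10:u+11]).astype(float)-120; w[w<0]=0
    yy,xx=np.mgrid[-10:11,-10:11]; p=(u+(w*xx).sum()/w.sum(),v+(w*yy).sum()/w.sum())
    print("screw",np.round(p,1),ray(c,p,.016).round(4))
A=cv2.resize(im[140:300,230:390],(400,400),interpolation=cv2.INTER_CUBIC)
im,c=ld("w3.npz")
B=cv2.resize(im[140:300,250:410],(400,400),interpolation=cv2.INTER_CUBIC)
h=cv2.cvtColor(im,cv2.COLOR_RGB2HSV); m=((h[:,:,1]<40)&(h[:,:,2]>135)).astype(np.uint8)*255
n,l,s,ce=cv2.connectedComponentsWithStats(m); k=l[200,303]; k=k if k else 1+np.argmax([x[4] if abs(q[0]-315)<60 else 0 for x,q in zip(s[1:],ce[1:])])
cs,_=cv2.findContours((l==k).astype(np.uint8),cv2.RETR_EXTERNAL,cv2.CHAIN_APPROX_NONE)
hu=cv2.convexHull(max(cs,key=cv2.contourArea)); print(s[k],cv2.approxPolyDP(hu,2,True)[:,0].tolist())
cv2.imwrite("pics/z.png",np.hstack([A,B])[:,:,::-1])
E
```

```text
screw [228.3 136.3] [0.4656 0.1397 0.016 ]
screw [374.7 136.5] [0.5757 0.1491 0.016 ]
screw [241.7 334.5] [ 0.4796 -0.032   0.016 ]
screw [365.5 333. ] [ 0.5904 -0.0211  0.016 ]
[ 279  158   77  120 8044] [[281, 158], [355, 162], [349, 269], [308, 277], [294, 277], [280, 267]]
```

View pics/z.png

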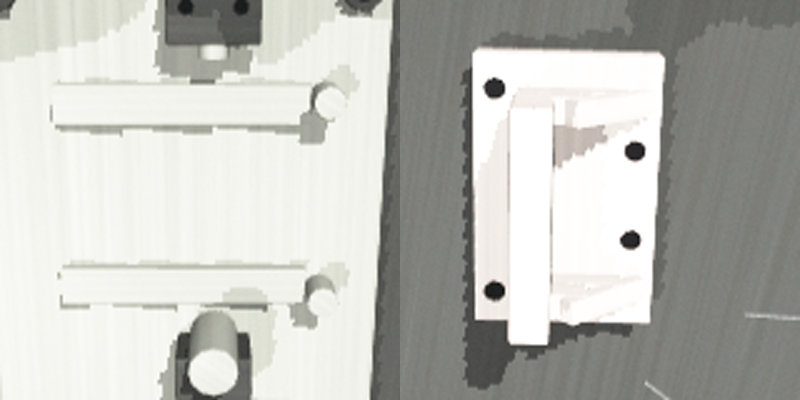

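The enlarged view (2.5×) shows these points, in full-image pixels:
- **Fixture:** dowel tops (362.4,180.8) and (358.8,260.8), nose top (315.2,288.8), stop button tip (315.6,163.6).
- **Bracket:** upright top corners (294,183), (310,183), (293.6,278) and (309.2,278); foot top corners (279,160), (355,163), (350,269) and (280,269).

```bash
python3 - <<'E'
from h import *
def ld(f):
    d=np.load(f); return (d["K"],d["R"],d["t"])
def fit(local,world):
    l=np.array(local);w=np.array(world)[:,:2]; lc,wc=l.mean(0),w.mean(0)
    A=(l-lc);B=(w-wc); t=np.arctan2((A[:,0]*B[:,1]-A[:,1]*B[:,0]).sum(),(A*B).sum())
    R=np.array([[np.cos(t),-np.sin(t)],[np.sin(t),np.cos(t)]]); o=wc-R@lc
    return o,t,((w-o)@R-l)*1e3
c=ld("w4.npz")
sc=[ray(c,p,.016) for p in ((228.3,136.3),(374.7,136.5),(241.7,334.5),(365.5,333))]
ctr=np.mean(sc,0)
dl,dr=ray(c,(362.4,180.8),.03),ray(c,(358.8,260.8),.03); nose=ray(c,(315.2,288.8),.05); st=ray(c,(315.6,163.6),.026)
o,t,r=fit([(.035,.032),(.035,-.032),(0,-.047),(0,.045),(-.01,-.02)],[dl,dr,nose,st,ctr]); print("F",o,t,"\n",r.round(1))
d=sc[0]-sc[2]+sc[1]-sc[3]; print("screw th",np.arctan2(d[1],d[0])-np.pi/2)
c=ld("w3.npz")
W=[ray(c,p,.055) for p in ((294,182.8),(310,182.8),(293.6,278),(309.2,278))]+[ray(c,p,.014) for p in ((278.8,160),(355.2,162.8),(350,268.8),(280,268.8))]
L=[(-.016,.035),(-.004,.035),(-.016,-.035),(-.004,-.035),(-.03,.045),(.03,.045),(.03,-.045),(-.03,-.045)]
ob,tb,r=fit(L,W); print("B",ob,tb,"\n",r.round(1))
np.savez("est2.npz",F=o,th=t,B=ob,tb=tb)
E
```

```text
F [0.53634451 0.0815551 ] 0.08854813029983843 
 [[ 0.3  0.6]
 [-0.3  0.5]
 [-0.1  0.8]
 [ 0.5 -0.1]
 [-0.5 -1.8]]
screw th 0.08384475216730847
B [ 0.51880458 -0.22964827] 0.16592492017702992 
 [[ 0.5  0.2]
 [-0.6  0.4]
 [ 0.2 -0.3]
 [-0.3 -0.1]
 [ 0.4  0.6]
 [-0.3 -0.5]
 [-0.2  0.3]
 [ 0.2 -0.7]]
```

```bash
cat >> h.py <<'E'
e=np.load("est2.npz") if __import__("os").path.exists("est2.npz") else None
def R2(t): return np.array([[np.cos(t),-np.sin(t)],[np.sin(t),np.cos(t)]])
TH=.087
def fx(x,y,z): # TCP pose holding the bracket, bracket centre at fixture x,y, TCP height z
    return np.r_[e["F"]+R2(TH)@[x-.010,y],z]
def st(tag):
    o=get_obs(); d=(o["tool_pos"][:2]-e["F"])@R2(TH)+[.010,0]
    print(tag,"t%.1f"%o["clock"],"br fx/y mm",(d*1e3).round(1),"z %.4f"%o["tool_pos"][2],"Ffix",np.r_[R2(TH).T@o["wrist_force"][:2],o["wrist_force"][2]].round(1),"gap %.4f"%o["finger_gap"])
E
python3 - <<'E'
from h import *
tb=float(e["tb"]); p=e["B"]+R2(tb)@[-.010,0]; R=down(tb+np.pi/2)
ctrl.gripper_to(.06)
ctrl.movel([*p,.10],rot=R); print(ctrl.movel([*p,.020],feed=.08,f_stop=15)); st("down")
ctrl.gripper_to(0); st("grip"); print(get_obs()["orientation"].round(3).tolist())
ctrl.movel([*p,.11]); st("lift")
R=down(TH+np.pi/2)
ctrl.reach(fx(-.005,.012,.11),R); ctrl.hold(.3); st("above")
im,c=cam("wrist"); cv2.imwrite("pics/h1.png",im[:,:,::-1])
E
```

```text
False
down t8.6 br fx/y mm [ -44.  -309.4] z 0.0205 Ffix [-0.3  0.5  0.6] gap 0.0598
grip t9.1 br fx/y mm [ -44.2 -309.5] z 0.0204 Ffix [-0.7  0.4  2.6] gap 0.0115
[[-0.165, 0.986, 0.001], [0.986, 0.165, -0.0], [-0.0, 0.001, -1.0]]
lift t9.8 br fx/y mm [ -45.5 -309.1] z 0.1090 Ffix [ 0.1 -0.5 -2.9] gap 0.0113
above t11.4 br fx/y mm [-4.8 11. ] z 0.1099 Ffix [-0.5 -0.1 -2.1] gap 0.0112
```

View pics/h1.png

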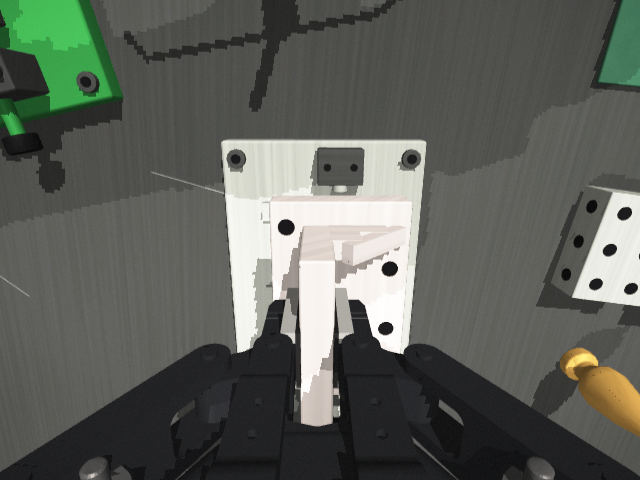

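h1 shows the bracket squarely held over the fixture, with the foot's +y top edge at (271,198)–(411,198). It is parallel to the base, and the stop is visible beyond it at (340,165). Next I'll check the y position in the hand, then lower and push the gate.

```bash
python3 - <<'E'
from h import *
im,c=cam("wrist")
z=get_obs()["tool_pos"][2]-.0205+.014
for p in ((271,198),(411,198)): print("edge fix mm",(R2(TH).T@(ray(c,p,z)[:2]-e["F"])*1e3).round(1))
ctrl.movel(fx(-.005,.012,.11)); 
print(ctrl.movel(fx(-.005,.012,.0535),feed=.08,f_stop=8)); st("low")
print(ctrl.movel(fx(-.005,-.003,.0535),feed=.03,f_stop=20)); ctrl.hold(.3); st("gate back")
im,c=cam("wrist"); cv2.imwrite("pics/h2.png",im[100:400,120:520,::-1])
E
```

```text
edge fix mm [-33.3  58. ]
edge fix mm [24.5 57.9]
False
low t12.6 br fx/y mm [-4.6 12.2] z 0.0537 Ffix [-0.3 -0.6 -2.5] gap 0.0113
False
gate back t13.5 br fx/y mm [-4.7 -2.7] z 0.0536 Ffix [ 1.5  3.9 -0.7] gap 0.0115
```

View pics/h2.png

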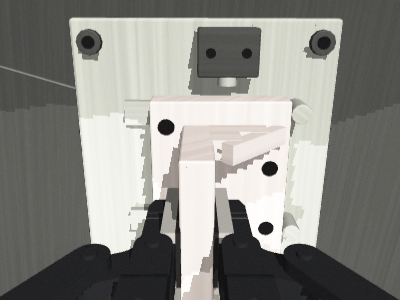

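h2 shows the button tip at full-frame (348,186) and the foot's top edge at v≈198 across x 272–412. The dowel tops are at (423,212) and (411,330), just clear of the toe. I'll compute the clearances.

```bash
python3 - <<'E'
from h import *
im,c=cam("wrist"); o=get_obs(); z=o["tool_pos"][2]-.0205+.014
f=lambda p,z:(R2(TH).T@(ray(c,p,z)[:2]-e["F"])*1e3).round(1)
print("foot edge",f((272,198),z),f((412,198),z)); print("button",f((348,186.5),.026),f((348,186.5),.029)); print("dowel",f((423,212),.03))
g=cv2.cvtColor(im,cv2.COLOR_RGB2GRAY); print(g[178:206,348].tolist())
F=np.mean([ (ctrl.hold(.1),np.r_[R2(TH).T@get_obs()["wrist_force"][:2]])[1] for _ in range(8)],0); print("F",F)
E
```

```text
foot edge [-32.8  44. ] [25.1 43.9]
button [ 0.3 44.9] [ 0.1 45.4]
dowel [35.3 33.6]
[217, 218, 216, 216, 215, 216, 216, 211, 179, 122, 120, 121, 121, 118, 118, 119, 126, 163, 208, 214, 217, 212, 214, 235, 251, 250, 248, 248]
F [1.54461367 3.90187324]
```

The row profile puts the foot edge at v≈200.5 (y≈42.5 mm) and the button at 45 mm, so there is about 2.5 mm of gap and 5 mm to the dowels. Now I'll lower it onto the strips.

```bash
python3 - <<'E'
from h import *
ctrl.movel(fx(-.004,-.0035,.0535),feed=.02); st("y")
print(ctrl.movel(fx(-.004,-.0035,.0375),feed=.02,f_stop=5)); st("landed"); ctrl.hold(.2); st("settle")
p=get_obs()["tool_pos"]; ctrl.movel(fx(-.004,-.0035,p[2]+.0005),feed=.02); ctrl.hold(.2); st("eased")
zz=get_obs()["tool_pos"][2]
print(ctrl.movel(fx(-.004,.004,zz),feed=.01,f_stop=7)); st("y stop")
E
```

```text
y t14.7 br fx/y mm [-4.6 -3.6] z 0.0533 Ffix [0.9 3.6 0.1] gap 0.0113
True
landed t15.3 br fx/y mm [-4.  -3.2] z 0.0404 Ffix [-0.8 -0.3  3.5] gap 0.0110
settle t15.5 br fx/y mm [-4. -3.] z 0.0403 Ffix [ 0.3 -0.2  4.6] gap 0.0112
eased t16.0 br fx/y mm [-4.1 -2.8] z 0.0406 Ffix [ 1.   4.1 -3. ] gap 0.0113
True
y stop t16.6 br fx/y mm [-4.2  0.4] z 0.0404 Ffix [-0.1 -1.1  4.1] gap 0.0116
```

```bash
python3 - <<'E'
from h import *
o=get_obs()["tool_pos"]; y=((o[:2]-e["F"])@R2(TH))[1]
for k in range(3):
    r=ctrl.movel(fx(.004,y,o[2]+.0003),feed=.01,f_stop=9); st("x push %s"%r)
    if (get_obs()["tool_pos"][:2]-e["F"])@R2(TH)[:,0]*1e3+10>-1.5: break
ctrl.hold(.3); st("hold")
im,c=cam("wrist"); cv2.imwrite("pics/h3.png",cv2.resize(im[140:340,230:470],None,fx=2.5,fy=2.5)[:,:,::-1])
E
```

```text
x push True t17.0 br fx/y mm [-4.1  0.4] z 0.0404 Ffix [-0.6 -0.1  4.7] gap 0.0114
x push True t17.4 br fx/y mm [-4.1  0.4] z 0.0406 Ffix [-0.2 -0.2  3.8] gap 0.0111
x push True t17.8 br fx/y mm [-4.   0.4] z 0.0407 Ffix [-0.1 -1.   3.6] gap 0.0114
hold t18.1 br fx/y mm [-4.   0.4] z 0.0407 Ffix [-1.1  0.   5.3] gap 0.0115
```

View pics/h3.png

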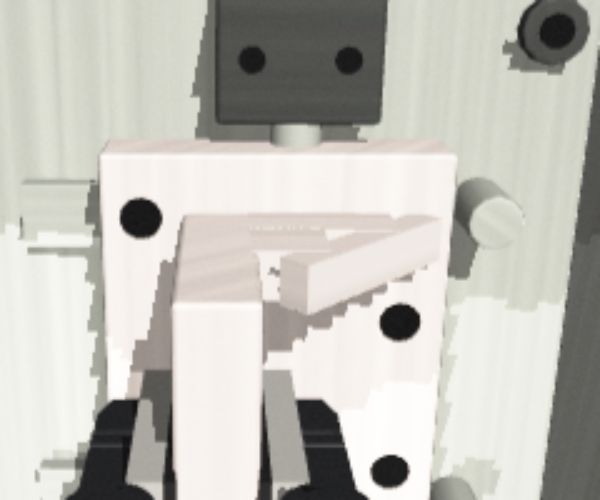

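h3 shows the foot's end against the button at (295,145) in the crop. The toe edge is still about 4 mm short of the dowel at (495,222). The force stops fired early because the bracket is pressed down a little, so I'll ease that off and go in small steps while watching the forces.

```bash
python3 - <<'E'
from h import *
o=get_obs()["tool_pos"]; z=o[2]+.0006; y=((o[:2]-e["F"])@R2(TH))[1]-.0002
ctrl.movel(fx(-.004,y,z),feed=.01); ctrl.hold(.2); st("eased")
for x in (-.003,-.002,-.001,-.0005,0,.0005,.001,.0015):
    ctrl.movel(fx(x,y,z),feed=.006); ctrl.hold(.15); st("x%.1f"%(x*1e3))
    f=get_obs()["wrist_force"][:2]@R2(TH)[:,0]
    if f<-11: break
E
```

```text
eased t18.6 br fx/y mm [-4.   0.4] z 0.0410 Ffix [ 2.   0.1 -3.3] gap 0.0111
x-3.0 t19.0 br fx/y mm [-3.9  0.3] z 0.0410 Ffix [-1.3  2.1 -3.3] gap 0.0113
x-2.0 t19.5 br fx/y mm [-2.1  0.3] z 0.0412 Ffix [-2.9  3.2 -3.4] gap 0.0114
x-1.0 t20.0 br fx/y mm [-0.7  0.3] z 0.0414 Ffix [-1.6  2.9 -4.1] gap 0.0110
x-0.5 t20.4 br fx/y mm [-0.4  0.3] z 0.0414 Ffix [-1.6  3.3 -3.5] gap 0.0111
x0.0 t20.8 br fx/y mm [-0.3  0.4] z 0.0413 Ffix [-3.9  3.9 -1.3] gap 0.0113
x0.5 t21.2 br fx/y mm [-0.2  0.3] z 0.0412 Ffix [-4.   4.1 -1.1] gap 0.0114
x1.0 t21.6 br fx/y mm [-0.2  0.3] z 0.0412 Ffix [-5.9  3.4  0.1] gap 0.0113
x1.5 t22.0 br fx/y mm [-0.1  0.3] z 0.0412 Ffix [-6.5  4.1  1.7] gap 0.0113
```

```bash
python3 - <<'E'
from h import *
o=get_obs()["tool_pos"]; y=((o[:2]-e["F"])@R2(TH))[1]
ctrl.movel(fx(-.0012,y,o[2]),feed=.01)
for z in (.0410,.0406,.0402,.0398):
    ctrl.movel(fx(-.0012,y,z),feed=.01); ctrl.hold(.2); st("z%.1f"%(z*1e3))
    if get_obs()["wrist_force"][2]>.5: break
for k in range(4):
    y+=.0004
    ctrl.movel(fx(-.0012,y,z),feed=.01); ctrl.hold(.15); st("y")
    if get_obs()["wrist_force"][:2]@R2(TH)[:,1]<0: break
for x in (-.0004,.0004,.0012):
    ctrl.movel(fx(x,y,z),feed=.006); ctrl.hold(.15); st("x%.1f"%(x*1e3))
    if get_obs()["wrist_force"][:2]@R2(TH)[:,0]<-8: break
E
```

```text
z41.0 t22.8 br fx/y mm [-0.5  0.3] z 0.0412 Ffix [ 1.   2.3 -2.1] gap 0.0111
z40.6 t23.3 br fx/y mm [-0.7  0.4] z 0.0409 Ffix [1.9 2.6 0.2] gap 0.0113
z40.2 t23.7 br fx/y mm [-0.8  0.4] z 0.0407 Ffix [-0.1  2.   6.8] gap 0.0108
y t24.1 br fx/y mm [-0.7  0.3] z 0.0407 Ffix [0.2 0.8 6.4] gap 0.0112
y t24.5 br fx/y mm [-0.8  0.3] z 0.0407 Ffix [0.3 0.2 6.1] gap 0.0113
y t24.9 br fx/y mm [-0.8  0.3] z 0.0407 Ffix [ 1.3 -0.   7.2] gap 0.0112
x-0.4 t25.4 br fx/y mm [-0.7  0.3] z 0.0407 Ffix [-1.6 -0.4  8.9] gap 0.0110
x0.4 t25.8 br fx/y mm [-0.7  0.3] z 0.0407 Ffix [-3.6 -1.2 11.5] gap 0.0114
x1.2 t26.2 br fx/y mm [-0.7  0.3] z 0.0408 Ffix [-6.4 -1.1 13.6] gap 0.0113
```

The bracket is on the strips and against the stop, with about 0.5 mm left to the dowels. I'll release it, look, and then press low on the heel with closed fingers so that it squares itself against both dowels.

```bash
cat >> h.py <<'E'
def fp(x,y,z): return np.r_[e["F"]+R2(TH)@[x,y],z]
E
python3 - <<'E'
from h import *
ctrl.gripper_to(.05); st("open")
o=get_obs()["tool_pos"]; ctrl.movel([o[0],o[1],.16],feed=.12)
R=down(TH)
ctrl.reach(fp(-.065,0,.16),R); ctrl.gripper_to(0); ctrl.hold(.2)
f0=get_obs()["wrist_force"]; print(f0.round(1))
ctrl.movel(fp(-.065,0,.06),feed=.12); print(ctrl.movel(fp(-.065,0,.027),feed=.05,f_stop=10)); st("low")
print(ctrl.movel(fp(-.046,0,.027),feed=.03,f_stop=12)); ctrl.hold(.2); st("near")
im,c=cam("wrist"); cv2.imwrite("pics/p1.png",im[:,:,::-1])
E
```

```text
open t26.7 br fx/y mm [0.9 1.2] z 0.0399 Ffix [ 0.1 -0.1  0.1] gap 0.0498
[-0.3 -0.8 -0.5]
False
low t31.6 br fx/y mm [-54.9   0.1] z 0.0270 Ffix [ 0.2  0.1 -0.6] gap -0.0001
False
near t32.6 br fx/y mm [-36.2  -0. ] z 0.0270 Ffix [ 0.2  0.9 -0.1] gap 0.0001
```

View pics/p1.png

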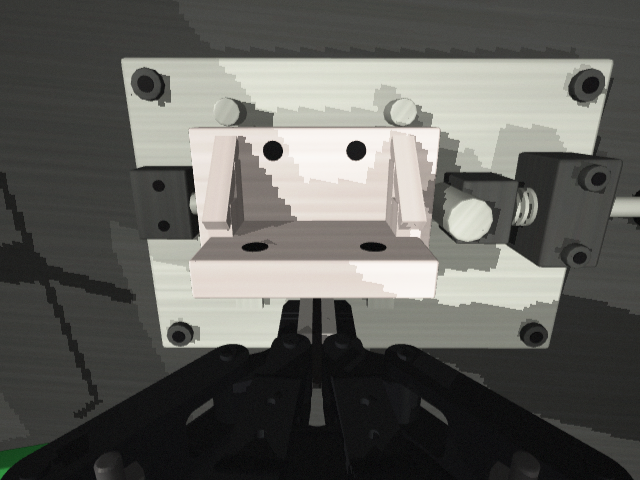

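p1 shows the bracket flat and square in the fixture. The toe edge is at v≈128, close to the dowels at (227,112) and (403,112). The left end is at the button (193,203), and the nose at (468,218) holds the other end. Now the light press on the heel.

```bash
python3 - <<'E'
from h import *
x=-.045
while x<-.034:
    ctrl.movel(fp(x,0,.027),feed=.01); ctrl.hold(.1); st("x%.1f"%(x*1e3))
    f=get_obs()["wrist_force"][:2]@R2(TH)[:,0]
    if f<-10.5: break
    x+=.0008
ctrl.hold(.3); st("pressed")
im,c=cam("wrist"); np.savez("p2.npz",im=im,K=c[0],R=c[1],t=c[2])
cv2.imwrite("pics/p2.png",cv2.resize(im[80:260,180:500],None,fx=2.5,fy=2.5,interpolation=cv2.INTER_CUBIC)[:,:,::-1])
E
```

```text
x-45.0 t33.0 br fx/y mm [-35.   0.] z 0.0270 Ffix [-0.2 -0.1  0.2] gap -0.0001
x-44.2 t33.4 br fx/y mm [-34.2  -0. ] z 0.0270 Ffix [-0.8 -0.2  0.2] gap -0.0003
x-43.4 t33.7 br fx/y mm [-33.4   0. ] z 0.0270 Ffix [ 0.  -0.1  0.6] gap -0.0003
x-42.6 t34.1 br fx/y mm [-32.6   0. ] z 0.0270 Ffix [ 0.  -0.1  0.1] gap 0.0002
x-41.8 t34.4 br fx/y mm [-31.8  -0. ] z 0.0270 Ffix [-1.8  0.1  0.1] gap 0.0001
x-41.0 t34.8 br fx/y mm [-31.7  -0.1] z 0.0269 Ffix [-2.8  0.2  1.2] gap -0.0002
x-40.2 t35.1 br fx/y mm [-31.6  -0.1] z 0.0268 Ffix [-5.3  0.1  3.6] gap 0.0000
x-39.4 t35.5 br fx/y mm [-31.5  -0.1] z 0.0267 Ffix [-6.2  0.4  4.1] gap 0.0001
x-38.6 t35.8 br fx/y mm [-31.5  -0.1] z 0.0266 Ffix [-6.9 -0.2  6.6] gap 0.0002
x-37.8 t36.2 br fx/y mm [-31.4  -0.1] z 0.0264 Ffix [-9.1  1.   7. ] gap -0.0001
x-37.0 t36.5 br fx/y mm [-31.4  -0.1] z 0.0263 Ffix [-10.1   1.2   7.2] gap 0.0004
x-36.2 t36.9 br fx/y mm [-31.4  -0.2] z 0.0262 Ffix [-12.    0.2   8.9] gap 0.0002
pressed t37.2 br fx/y mm [-31.3  -0.2] z 0.0262 Ffix [-11.5   0.6   8.4] gap -0.0001
```

View pics/p2.png

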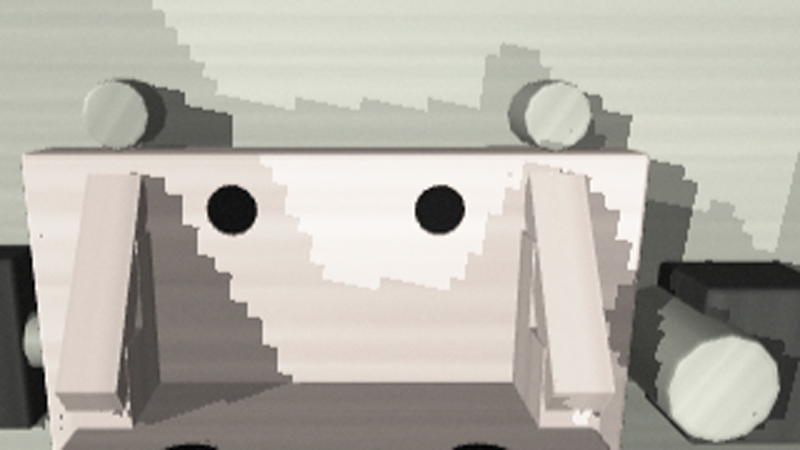

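p2 shows both dowel tops, at crop (117,113) and (557,115), meeting the toe edge at y≈150. I'll measure the gap numerically.

```bash
python3 - <<'E'
from h import *
d=np.load("p2.npz"); im=d["im"]; c=(d["K"],d["R"],d["t"]); g=cv2.cvtColor(im,cv2.COLOR_RGB2GRAY)
f=lambda p,z:(R2(TH).T@(ray(c,p,z)[:2]-e["F"])*1e3).round(2)
print("dowels",f((226.8,125.2),.03),f((402.8,126),.03))
for u in (200,222,227,232,300,398,403,408,430): print(u,g[132:146,u].tolist())
for p in ((195,141.3),(315,141),(435,141.3)): print("toe",f(p,.034))
print("nose",f((180+723/2.5,80+388/2.5),.05))
E
```

```text
dowels [34.94 31.96] [ 34.67 -31.36]
200 [190, 187, 185, 185, 186, 189, 177, 131, 123, 157, 212, 218, 227, 226]
222 [182, 183, 177, 178, 175, 166, 141, 117, 122, 157, 209, 220, 226, 224]
227 [173, 171, 173, 172, 171, 173, 165, 150, 111, 155, 211, 219, 225, 225]
232 [173, 175, 175, 179, 175, 153, 109, 116, 122, 155, 210, 218, 225, 224]
300 [188, 187, 186, 186, 190, 189, 175, 115, 124, 166, 227, 237, 244, 243]
398 [218, 220, 219, 209, 173, 170, 154, 101, 122, 167, 227, 237, 242, 237]
403 [211, 210, 211, 210, 205, 172, 167, 155, 120, 166, 228, 237, 242, 242]
408 [184, 210, 216, 218, 219, 197, 114, 95, 122, 163, 227, 236, 242, 242]
430 [127, 124, 125, 124, 126, 126, 127, 123, 120, 166, 228, 236, 242, 241]
toe [29.61 42.69]
toe [29.71  0.26]
toe [ 29.6  -42.25]
nose [ -0.13 -51.94]
```

Toe and dowel faces agree to within about 0.2 mm, which is my measuring noise. The finger is also pressing the heel down with about 8 N, which adds friction. I'll relieve that vertical load while still pressing in x, so the x push clearly exceeds the 4–8 N of friction.

```bash
python3 - <<'E'
from h import *
x=-.0362
for z in (.0275,.028,.0285,.029,.0295,.030):
    ctrl.movel(fp(x,0,z),feed=.01); ctrl.hold(.2); st("z%.1f"%(z*1e3))
    if get_obs()["wrist_force"][2]<2: break
for x in (-.0352,-.0342):
    z+=.0002; ctrl.movel(fp(x,0,z),feed=.01); ctrl.hold(.2); st("x%.1f"%(x*1e3))
E
```

```text
z27.5 t37.7 br fx/y mm [-31.4  -0.1] z 0.0263 Ffix [-10.7   1.3   3.9] gap 0.0003
z28.0 t38.1 br fx/y mm [-31.3  -0.1] z 0.0264 Ffix [-9.5  0.9  1.6] gap 0.0000
x-35.2 t38.6 br fx/y mm [-31.3  -0.1] z 0.0264 Ffix [-10.7   2.6   0.9] gap 0.0002
x-34.2 t39.0 br fx/y mm [-31.3  -0.1] z 0.0264 Ffix [-11.8   1.3   1.5] gap -0.0000
```

The position holds at −31.3 mm under 11.8 N with almost no downforce, so the toe is on the dowels. I'll back off and check.

```bash
python3 - <<'E'
from h import *
ctrl.movel(fp(-.050,0,.028),feed=.03); st("off")
ctrl.movel(fp(-.065,0,.028),feed=.06); ctrl.movel(fp(-.065,0,.13),feed=.12)
ctrl.reach(fp(-.04,.01,.13),down(TH)); ctrl.hold(.4); st("up")
im,c=cam("wrist"); np.savez("p3.npz",im=im,K=c[0],R=c[1],t=c[2])
q=proj(c,[*e["F"],.034]).astype(int); u,v=max(q[0]-110,0),max(q[1]-80,0); print("crop",u,v)
cv2.imwrite("pics/p3.png",cv2.resize(im[v:v+180,u:u+240],(800,600),interpolation=cv2.INTER_CUBIC)[:,:,::-1])
E
```

```text
off t39.7 br fx/y mm [-39.2   0. ] z 0.0283 Ffix [0.1 0.5 0.3] gap -0.0001
up t41.7 br fx/y mm [-30.3   9.8] z 0.1300 Ffix [-0.3 -0.   0.9] gap 0.0002
crop 221 99
```

View pics/p3.png

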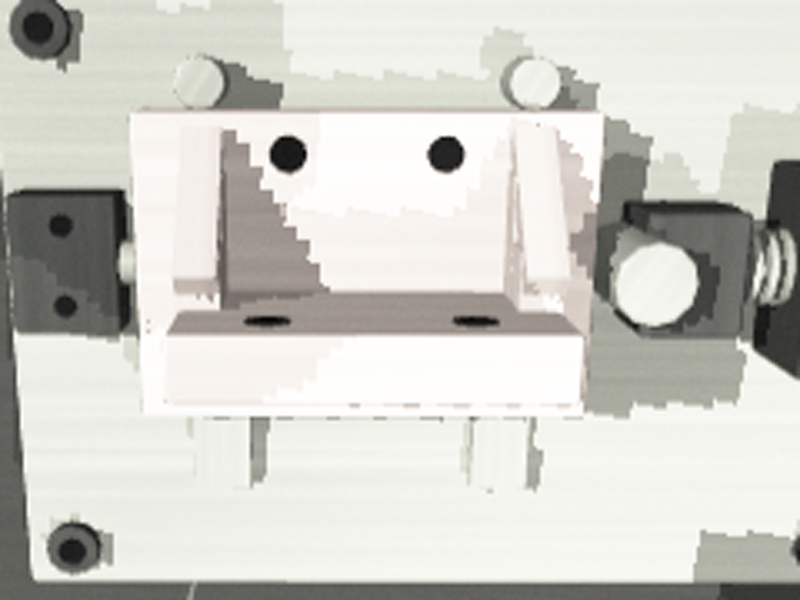

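p3 shows the toe edge meeting both dowels, at crop (200,80) and (535,82), evenly at y≈110. The button at (128,262) meets the foot's end at x≈137, the nose bears on the other end, and nothing is touching the robot. I'll do one numeric check and then hand in.

```bash
python3 - <<'E'
from h import *
d=np.load("p3.npz"); c=(d["K"],d["R"],d["t"]); s=.3
f=lambda p,z:(R2(TH).T@(ray(c,(221+p[0]*s,99+p[1]*s),z)[:2]-e["F"])*1e3).round(1)
for n,p,z in (("dowelL",(200,80),.03),("dowelR",(535,82),.03),("toeL",(131,110),.034),("toeR",(601,112),.034),("heelL",(145,414),.034),("heelR",(583,414),.034),("button",(137,262),.026),("nose c",(655,284),.05)): print(n,f(p,z))
st("final"); ctrl.close_job()
E
```

```text
dowelL [35.1 32. ]
dowelR [ 34.7 -31.5]
toeL [29.8 44.7]
toeR [ 29.4 -43.5]
heelL [-29.5  44.7]
heelR [-29.6 -44. ]
button [-0.  46.1]
nose c [ -0.3 -52. ]
final t41.8 br fx/y mm [-30.2   9.8] z 0.1300 Ffix [-0.1  0.2  0.3] gap 0.0003
the job is handed in; nothing more can be done
```

I loaded the aluminium bracket into the white fixture and handed the job in at 41.8 s. My last checks agree that it is home on both dowels. Contact with the end stop is less certain.

**What I did:** I gripped the upright and pushed the gate back with the end of the foot, about 13 mm above the rest strips. I lowered the foot onto the strips with the gusset side towards the dowels, then moved it to the end stop. The first slide towards the dowels lifted it about 0.7 mm off the strips, so I set it down again and pressed it to the stop and dowels once more. After letting go, I pressed the heel with closed fingers at up to 12 N, then backed away.

**Last checks:**
- **Dowels:** the position held steady under 11.8 N with almost no downward load. In the last picture the toe edge measured x = 29.8 and 29.4 mm, and the dowel faces about 30.1 and 29.7 mm. It is square, and even at both ends to within my measuring noise of a few tenths of a millimetre.
- **Gate:** the nose axis is at y ≈ −52 mm, about 5 mm of travel, so the gate is holding the bracket.
- **End stop:** this is the reading that disagrees. The foot's end measured y = 44.7 mm and the button 46.1 mm. I assumed the button's height for that ray, and its true face is at 45 mm. The gripper did feel the stop, and the gate keeps pushing the bracket that way, so I took it as in contact. I did not press towards the stop again after the heel press.
- **Arm:** it was clear of everything, with about zero force on the tool. I never moved the other tools or the look-alikes.

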